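# Finish the filled roll, then hold the display case open

### The arm

A 6-joint arm with a two-finger parallel gripper is mounted at the origin on the work surface. World frame = base frame: x ahead of the robot, y to its left, z up, the work surface at z = 0. Lengths are in m, angles in degrees, forces in N, time in s.
With the tool pointing down it reaches from about 0.3 to 0.75 m from the base axis. Payload 8.5 kg.
Tool frame: the origin (TCP) lies midway between the tips of the shut fingers; the grasp point (between the pads) lies env.tcp_to_grasp behind it (env.tcp_to_grasp is the distance from the TCP to the grasp point, in m); z points along the fingers, y is the line along which they close (so a half turn about z gives the same grasp; the last joint's range is limited). The gripper opens to 85 mm and grips with 20 to 120 N. Pads are 22 mm wide; open, the fingers measure 114 mm over their backs; the gripper's body (76 mm by 85 mm) begins 54 mm behind the grasp point. The pads swing forward as they close: fully open they stand 13 mm farther back than shut.
Start: joints at [51.664, 21.807, 74.336, -0, 83.858, -12.336], TCP at [0.241, 0.494, 0.231] pointing down, gripper open.
Joint ranges: [-178.18, 178.18], [-50.72, 133.34], [12.68, 142.11], [-81.47, 261.47], [9.98, 163.14], [-165.26, 165.26]. Speed limits (degrees/s): [136.94, 136.94, 180, 180, 180, 180].

### API

Orientations are given as a 3x3 rotation matrix whose columns are the frame's x, y, z axes.
In Python, from rig import observe, optics, job, env gives the robot as it stands. The module is installed in compiled form; this text tells all that it offers.
- The arm moves only by the shell command python3 -m jog 'ROWS' [FORCE]. ROWS is JSON, a list of rows, each a list of 7 numbers: the turn, a rotation vector about the tool's x, y, z in rad, then the shift along the tool's x, y, z in m, then the opening in per cent of the stroke, from 0 (shut) to 100 (fully open). A call has 1 to 10 rows; each row shifts and turns the commanded pose from where the row before left it, along the tool's axes as they then stand; what a row does not reach is not made up. A row lasts 1/8 s, in which the tool goes at most 62.5 mm and 10.7 degrees, less where a joint would pass 70% of its speed; a pose out of reach is approached as far as the arm can. A call is refused whole if a number of a shift passes 0.0625 or a number of a turn 0.188, either way. A call with a gripper value outside its range is refused whole. The fingers move at their own pace and stop on an object; FORCE is the grip in N (left out, the last holds). Time passes only in rows, so rows that do not move let the fingers close. It gives the time, the measured TCP pose, the force, the opening and the grip force at its end, in the units of the state.
- observe(): the state, without advancing time (a new reading comes with each control period).
- optics.get_image(name): name is "scene" or "side" or "wrist"; returns a dict with "pixels" (420x560x3 uint8, red, green, blue), "mtx" (3x3 intrinsics, pixels), "dist_coeffs" ([k1, k2, p1, p2, k3] as OpenCV has them; the pictures are not rectified), "rvec" (rotation vector, rad) and "tvec" (3), from world to camera coordinates, as OpenCV has them. Camera axes: x right, y down, z forward; pixel columns grow to the right and rows downward; lengths in m; the calibration is good to about 2 mm. A picture is of the moment at which its call begins. There is no depth.
- job.close_job(): hands the job in; it is judged then, once.
The state is a dict: "time_s": time; "q": joint angles; "qvel": joint speeds; "joint_efforts": joint torques, N m; "position": TCP position; "tool_rot": TCP orientation; "ft_force": force on the tool from outside, world axes, zero at the start; "wrist_torque": the same for the moment, N m; "grip_width": finger opening in m; "gripper_force": force on a finger pad.
Only numpy, scipy, OpenCV 4.12 (cv2) and the standard library are available. Lean on these libraries where they do the work, as an engineer would, in place of code of your own. Each camera call takes 0.05 s, during which the arm holds its last target. There are 200 camera calls.

### The job

Finish the filled roll on the plate: lower the patty onto the bottom half of the roll and then the domed top half onto the patty, each set down (not dropped), lying flat and centred so that the roll stands straight in the middle of its plate. Then lift the lid of the glass-and-wood display case and hold it 60 degrees open from closed, so that a colleague can put the plate in; the lid falls shut if let go, so your program finishes while the gripper is still holding it there. Do not let the lid bang shut, do not push the plate about, and leave the loaf, the jar and the mug where they are.

Things in the scene. Friction and masses are not known exactly. Their poses are not given: they have to be found in the camera images.
- patty_center (a point): Centre of the patty, half-way up: a flat dark brown disc, 58 mm across, 18 mm thick, edges bevelled 3 mm, about 55 g. Starts flat on a fixed wooden board (220 x 130 mm, 14 mm thick), about 105 mm from the top half of the roll along the board's length (roughly x); which is nearer the robot varies.
- crown_center (a point): Centre of the top half of the bread roll, 15 mm above its flat cut underside: 60 mm across, 30 mm high, side upright from 2 to 13 mm above the underside, domed and seeded above that, about 35 g. Starts dome up on the same board. z axis up, towards the dome.
- heel_center (a point): Centre of the bottom half of the roll, half-way up: a bread disc 58 mm across, 18 mm thick, flat cut face up, about 35 g. Starts already lying in the middle of the plate. z axis up.
- plate: Round white plate, loose, 144 mm across, 14 mm high, about 0.32 kg, lying on the counter; origin at the centre of its underside. Plate and board lie side by side on the robot's right; which of them is farther right varies.
- case: Display case, fixed: reddish wood frame with glass panes and a loaf inside, 250 mm deep (x), 280 mm wide (y), 128 mm high with its lid shut. Origin at the centre of its underside; its x axis points from the knob side (facing the robot) to the back, turned from world x by up to about 20 degrees. The 46 mm of the top behind the hinge line is a fixed board.
- lid_hinge (a point): Middle of the lid's hinge line, 77 mm behind the case's origin and 128 mm above the counter, fixed to the case and with the case's axes (y along the hinge line). The lid is a wood frame with a glass pane, 18 mm thick, 280 mm wide, about 0.45 kg; its top face starts at the hinge line and reaches 204 mm towards -x (the robot).
- lid_knob (a point): Centre of the lid's round wooden knob, 28 mm across, 30 mm long, standing straight out of the middle of the lid's front edge on a 17 mm long stem. It lies 236 mm from the hinge line, 9 mm below the lid's top face: lid shut, at (-236, 0, -9) mm from lid_hinge in its axes. Pinched along y from above, it can turn between the fingers as the lid swings about y.
- lid (a joint): Opening angle of the lid in rad: 0 shut (lid level), growing as the knob rises; upright at 1.57, stop at 1.75. No spring or stay: it falls shut from anything well below upright. 60 degrees is 1.047.
- jar: Glass jar standing on the counter, 72 mm across, 100 mm high; origin at the centre of its underside. Leave it alone.
- cup: White mug standing on the counter, 76 mm across, 65 mm high, with a handle; origin at the centre of its underside. Leave it alone.
- loaf: Round loaf inside the case at its +y end (the robot's left), 84 mm across, 56 mm high, loose; origin at the centre of its underside. Leave it alone.
Mind the look-alikes: they are no part of the job. What is shaped like the part that bears crown_center but blue or turquoise is not meant.

How it is judged:
By the outcome, as a careful person would: the job done as asked, in the order asked, and still so for the second after the job is handed in, while the arm keeps its last pose, push and grip.
It also fails if it takes over 59 s, if anything falls off the work surface, if the arm or the gripper's body presses on something with over 40 N, if the wrist force passes 120 N, or if a joint passes its speed limit or range.

## Working session

There is one attempt and no reset: what is moved stays moved. The work goes in short steps, Python scripts to look and compute and a shell command to move; the robot and the scene stay as the last step left them, time stands still between calls to the robot, and variables do not carry over. Pictures are saved under pics/ and viewed, at most 13 in all, crops included, and the job is handed in when it is done.

```bash
mkdir -p pics
cat > h.py <<'E'
import numpy as np, cv2, json
from rig import observe, optics, job, env
def cam(n):
    im=optics.get_image(n); R,_=cv2.Rodrigues(np.array(im['rvec'],float)); im['R']=R; im['t']=np.array(im['tvec'],float).ravel()
    im['K']=np.array(im['mtx'],float); im['d']=np.array(im['dist_coeffs'],float); im['bgr']=np.array(im['pixels'])[:,:,::-1].copy(); return im
def ray(im,uv):
    p=cv2.undistortPoints(np.array(uv,float).reshape(-1,1,2),im['K'],im['d']).reshape(-1,2)
    d=np.c_[p,np.ones(len(p))]@im['R']; return -im['R'].T@im['t'], d
def onz(im,uv,z):
    c,d=ray(im,uv); return c+d*((z-c[2])/d[:,2])[:,None]
def proj(im,P):
    return cv2.projectPoints(np.array(P,float).reshape(-1,1,3),np.array(im['rvec'],float),im['t'],im['K'],im['d'])[0].reshape(-1,2)
E
python3 - <<'E'
from h import *
print(env.tcp_to_grasp); o=observe(); print(o['time_s'],o['position'],np.round(o['tool_rot'],3),o['grip_width'])
for n in ['scene','side','wrist']:
    im=cam(n); cv2.imwrite(f'pics/{n}0.png',im['bgr']); print(n,-im['R'].T@im['t'],im['R'][2])
E
```

```text
0.0187
0.0 [0.24092716 0.49408286 0.23070929] [[-0.899  0.438 -0.001]
 [ 0.438  0.899 -0.001]
 [ 0.    -0.001 -1.   ]] 0.08542650609842985
scene [1.26552505 0.18513033 1.01537628] [-0.60312884 -0.13165166 -0.78670417]
side [-0.14203873 -0.79128323  0.77561235] [ 0.55438006  0.64824797 -0.52195528]
wrist [0.18191127 0.52348653 0.37367973] [ 0.2313355  -0.11495942 -0.96605808]
```

View pics/scene0.png

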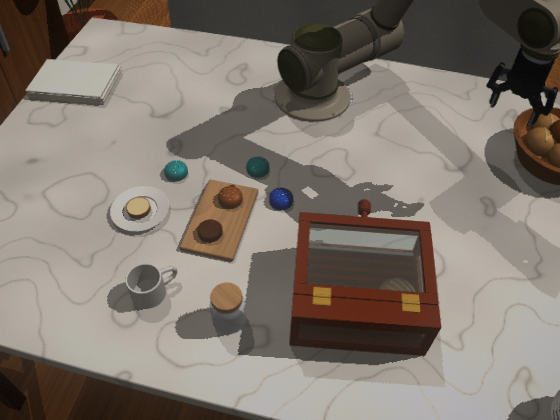

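View pics/side0.png

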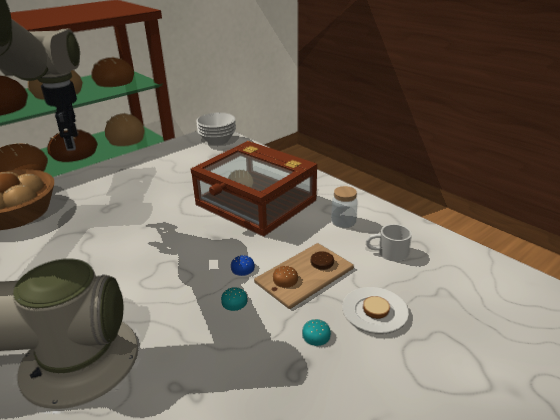

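Scene view: crown (231,196), patty (209,230) on the board, heel (138,207) on the plate, knob (364,207), and blue/turquoise decoys at (176,170), (258,167), (281,199). Side view: crown (286,276), patty (322,260), heel (376,307), knob (218,188).

```bash
cat >> h.py <<'E'
def tri(a,ua,b,ub):
    A=[];B=[]
    for im,u in((a,ua),(b,ub)):
        c,d=ray(im,[u]); d=d[0]/np.linalg.norm(d[0]); M=np.eye(3)-np.outer(d,d); A.append(M);B.append(M@c)
    x=np.linalg.lstsq(np.vstack(A),np.hstack(B),rcond=None)[0]; return x, np.linalg.norm(np.vstack(A)@x-np.hstack(B))
def blob(im,lo,hi,box):
    h=cv2.cvtColor(im['bgr'],cv2.COLOR_BGR2HSV); m=cv2.inRange(h,np.array(lo),np.array(hi)); k=np.zeros_like(m); x0,y0,x1,y1=box; k[y0:y1,x0:x1]=255; m&=k
    m=cv2.morphologyEx(m,cv2.MORPH_OPEN,np.ones((3,3))); cs,_=cv2.findContours(m,0,1)
    if not cs: return None
    c=max(cs,key=cv2.contourArea); return c.reshape(-1,2),cv2.fitEllipse(c),cv2.contourArea(c)
E
python3 - <<'E'
from h import *
s=cam('scene'); d=cam('side')
for n,a,b in [('crown',(231,196),(286,276)),('patty',(209,230),(322,260)),('heel',(138,207),(376,307)),('knob',(364,207),(218,188))]: print(n,tri(s,a,d,b))
hs=cv2.cvtColor(s['bgr'],cv2.COLOR_BGR2HSV); hd=cv2.cvtColor(d['bgr'],cv2.COLOR_BGR2HSV)
for u,v in [(231,196),(209,230),(190,250),(138,207),(125,200),(364,207),(300,280)]: print('s',u,v,hs[v,u])
for u,v in [(286,276),(322,260),(300,290),(376,307),(355,307),(218,188)]: print('d',u,v,hd[v,u])
#case top corners hand estimated in scene: near robot left/right, back
print('case', onz(s,[(300,213),(430,222),(294,306),(440,317)],.128))
print('jar,cup',onz(s,[(226,293)],.1),onz(s,[(145,278)],.065))
big=lambda im,b:cv2.resize(im['bgr'][b[1]:b[3],b[0]:b[2]],None,fx=4,fy=4,interpolation=cv2.INTER_CUBIC)
cv2.imwrite('pics/c1.png',big(s,(280,190,450,330)))
E
```

```text
crown (array([ 0.46079601, -0.1139362 ,  0.02557759]), np.float64(0.003295339015115372))
patty (array([ 0.57016353, -0.13153499,  0.02460701]), np.float64(0.0008899044899570944))
heel (array([ 0.54199289, -0.32299576,  0.01788114]), np.float64(0.0003055403798455439))
knob (array([0.49941287, 0.20401949, 0.12346351]), np.float64(0.0034788972034684507))
s 231 196 [ 12 169 119]
s 209 230 [ 10 126  71]
s 190 250 [ 14 101  73]
s 138 207 [ 21  90 186]
s 125 200 [ 21  14 187]
s 364 207 [  7 159  85]
s 300 280 [  7 177  98]
d 286 276 [ 19  91 185]
d 322 260 [ 11 179  67]
d 300 290 [ 16 114 174]
d 376 307 [ 19  95 204]
d 355 307 [ 24  18 145]
d 218 188 [  9 189  70]
case [[0.55178313 0.07470466 0.128     ]
 [0.50670467 0.34948282 0.128     ]
 [0.77442581 0.11134208 0.128     ]
 [0.73211985 0.38362275 0.128     ]]
jar,cup [[ 0.76339469 -0.02707342  0.1       ]] [[ 0.75199978 -0.2097244   0.065     ]]
```

View pics/c1.png

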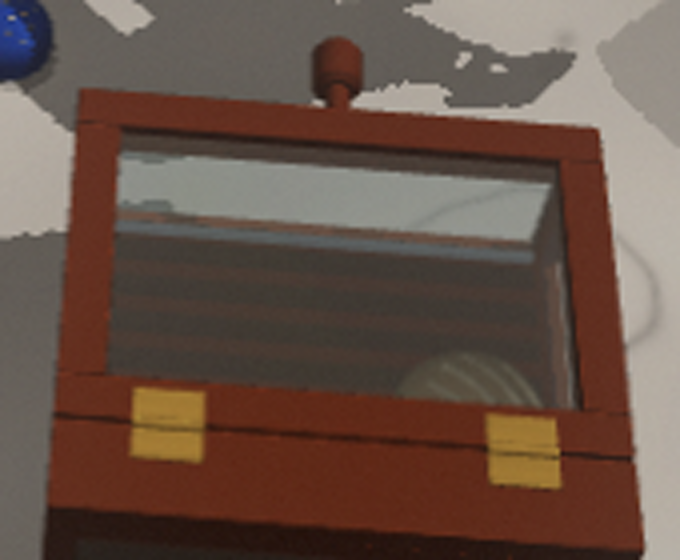

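The crop shows the lid's front corners at about (300,212) and (430,222) in the full image, the hinge line from (294,293) to (438,304), and the knob at (364,207). That gives a case yaw of about 9°. I'll square the tool to the world axes and go over the food.

```bash
python3 -m jog '[[0,0,-0.152,0,0,-0.02,100],[0,0,-0.152,0,0,-0.02,100],[0,0,-0.152,0,0,-0.02,100],[0,0,0,-0.0125,-0.044,0,100],[0,0,0,-0.0125,-0.044,0,100],[0,0,0,-0.0125,-0.044,0,100],[0,0,0,-0.0125,-0.044,0,100],[0,0,0,-0.0125,-0.044,0,100],[0,0,0,-0.0125,-0.044,0,100],[0,0,0,-0.0125,-0.044,0,100]]' 60 && python3 -m jog '[[0,0,0,-0.0125,-0.044,0,100],[0,0,0,-0.0125,-0.044,0,100],[0,0,0,-0.0125,-0.044,0,100],[0,0,0,-0.0125,-0.044,0,100],[0,0,0,-0.0125,-0.044,0,100],[0,0,0,-0.0125,-0.044,0,100],[0,0,0,-0.0125,-0.044,0,100],[0,0,0,-0.0125,-0.044,0,100],[0,0,0,0,0,0,100],[0,0,0,0,0,0,100]]'
python3 - <<'E'
from h import *
o=observe(); print(o['time_s'],o['position'],np.round(o['tool_rot'],3))
w=cam('wrist'); cv2.imwrite('pics/w1.png',w['bgr']);
E
```

```text
time_s: 1.5
position: [0.3293, 0.1851, 0.2914]
tool_rot: [[-1.0, -0.002, 0.0], [-0.002, 1.0, 0.0], [-0.0, 0.0, -1.0]]
ft_force: [0.8, -0.2, 0.3]
grip_width: 0.0852
gripper_force: 0.0
time_s: 2.75
position: [0.4298, -0.1648, 0.2912]
tool_rot: [[-1.0, -0.002, -0.0], [-0.002, 1.0, 0.001], [0.0, 0.001, -1.0]]
ft_force: [0.2, 0.4, -0.3]
grip_width: 0.0853
gripper_force: 0.0
2.75 [ 0.42981114 -0.16483226  0.29120304] [[-1.    -0.002 -0.   ]
 [-0.002  1.     0.001]
 [ 0.     0.001 -1.   ]]
```

View pics/w1.png

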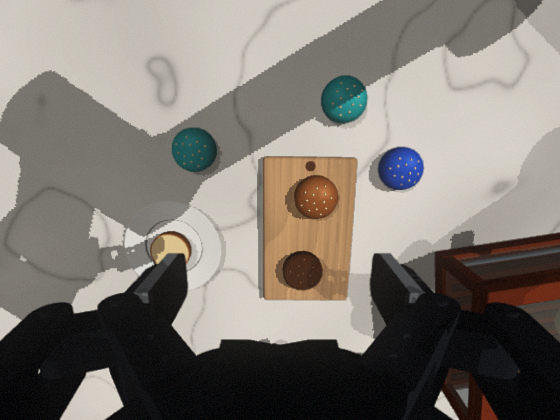

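Wrist view: crown (317,197), patty (302,270), heel (170,251) partly behind a finger, blue decoy (401,168), turquoise decoys (344,99) and (194,149).

```bash
cat > m.py <<'E'
from h import *
w=cam('wrist'); h=cv2.cvtColor(w['bgr'],cv2.COLOR_BGR2HSV)
for u,v in [(317,197),(330,205),(305,185),(302,270),(290,265),(340,260),(270,230),(170,251),(150,270)]: print((u,v),h[v,u])
def f(n,lo,hi,box,zs):
    b=blob(w,lo,hi,box)
    if b is None: print(n,None); return
    c,e,a=b; (mc,mr)=cv2.minEnclosingCircle(c)
    print(n,np.round(e[0],1),np.round(e[1],1),a,'circ',np.round(mc,1),round(mr,1),[np.round(onz(w,[e[0]],z)[0],4).tolist() for z in zs])
f('crown',(4,140,40),(13,255,255),(285,172,350,225),[.02,.026])
f('patty',(0,60,0),(16,255,62),(275,245,330,296),[.023,.032])
f('heel',(14,60,90),(30,255,255),(130,220,195,285),[.025])
f('blue',(100,100,0),(130,255,255),(370,140,430,200),[.012])
f('turq',(75,80,0),(98,255,255),(310,70,380,130),[.012])
s=cam('scene'); d=cam('side')
E
python3 m.py
python3 - <<'E'
from h import *
s=cam('scene');d=cam('side')
b1=blob(s,(15,60,120),(28,160,255),(120,190,156,222));b2=blob(d,(12,60,120),(28,160,255),(355,290,400,325))
print(b1[1],b2[1],tri(s,b1[1][0],d,b2[1][0]))
b1=blob(s,(0,0,0),(180,255,75),(194,215,226,243));b2=blob(d,(0,120,0),(16,255,90),(308,248,338,272))
print(b1[1],b2[1],tri(s,b1[1][0],d,b2[1][0]))
for im,box in((s,(100,180,176,240)),(d,(335,280,415,340))):
    r=blob(im,(0,0,150),(30,55,255),box)
    print('plate',r[1],[onz(im,[r[1][0]],z)[0] for z in(.01,)])
E
```

```text
(317, 197) [ 12 171 155]
(330, 205) [ 12 176 142]
(305, 185) [ 12 171 121]
(302, 270) [  9 135  72]
(290, 265) [ 11 152  69]
(340, 260) [ 16 120 180]
(270, 230) [ 14 116 173]
(170, 251) [ 21  90 218]
(150, 270) [20 28 27]
crown [315.7 196.6] [41.3 42.8] 1382.5 circ [315.6 196.9] 21.9 [[0.4589, -0.1126, 0.02], [0.4576, -0.1134, 0.026]]
patty [295.9 260. ] [13.7 25.7] 84.5 circ [295.5 259.5] 14.6 [[0.5528, -0.1384, 0.023], [0.5486, -0.139, 0.032]]
heel [168.5 248.6] [28.2 38. ] 660.5 circ [169.5 251. ] 19.2 [[0.5349, -0.3218, 0.025]]
blue [400.4 167.8] [40.6 43.8] 1394.5 circ [400.4 167.8] 22.4 [[0.4195, 0.0043, 0.012]]
turq [343.4  99. ] [44.1 46.6] 1615.5 circ [343.4  98.8] 23.8 [[0.33, -0.0796, 0.012]]
((137.99253845214844, 205.70785522460938), (16.02787971496582, 22.34244155883789), 70.56504821777344) ((375.6089172363281, 304.4348449707031), (16.54548454284668, 25.66260528564453), 96.19615173339844) (array([ 0.54245136, -0.32129714,  0.02392495]), np.float64(0.0007002385185242983))
((210.13941955566406, 231.49102783203125), (20.17021942138672, 22.719179153442383), 72.85408782958984) ((321.8433532714844, 260.5641784667969), (16.974897384643555, 22.884122848510742), 99.89492797851562) (array([ 0.57145164, -0.12916906,  0.02096599]), np.float64(0.00015072855825202228))
plate ((146.60440063476562, 217.64276123046875), (45.41804504394531, 85.39437866210938), 76.26238250732422) [array([ 0.56217426, -0.29391393,  0.01      ])]
plate ((373.52581787109375, 299.1982421875), (43.565185546875, 92.19078063964844), 86.47600555419922) [array([ 0.56491387, -0.29820055,  0.01      ])]
```

```bash
python3 -m jog '[[0,0,0,-0.028,0.0085,0.04,100],[0,0,0,-0.028,0.0085,0.04,100],[0,0,0,-0.028,0.0085,0.04,100],[0,0,0,-0.028,0.0085,0.04,100],[0,0,0,0,0,0,100],[0,0,0,0,0,0,100]]'
python3 - <<'E'
from h import *
o=observe(); print(o['time_s'],o['position'])
w=cam('wrist'); cv2.imwrite('pics/w2.png',w['bgr']); print(proj(w,[[.57,-.13,.023],[.57,-.159,.023],[.57,-.101,.023],list(o['position'])]))
E
```

```text
time_s: 3.8
position: [0.542, -0.1311, 0.1322]
tool_rot: [[-1.0, -0.003, 0.001], [-0.003, 1.0, -0.001], [-0.001, -0.001, -1.0]]
ft_force: [1.0, 0.6, 0.9]
grip_width: 0.0857
gripper_force: 0.0
3.8 [ 0.54201915 -0.13106356  0.13223993]
[[279.22352437 236.66688928]
 [245.93054975 236.55751759]
 [312.5192408  236.75099241]
 [277.47593941 260.34637129]]
```

View pics/w2.png

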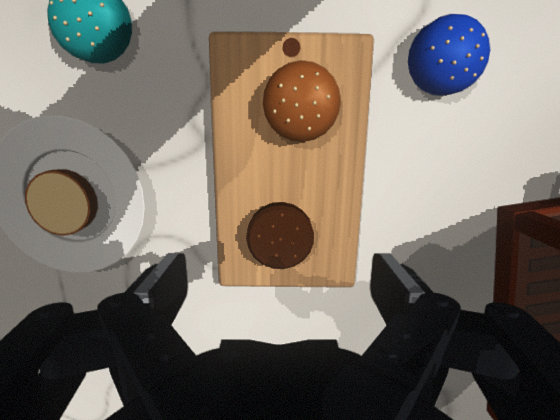

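Everything is clear here: patty (281,236), crown (301,100), heel (61,203), plate centred near (68,194).

```bash
cat > m2.py <<'E'
from h import *
w=cam('wrist'); h=cv2.cvtColor(w['bgr'],cv2.COLOR_BGR2HSV)
for u,v in [(281,236),(262,225),(300,255),(240,225),(230,250),(301,100),(285,120),(60,203),(40,195),(90,205),(70,130)]: print((u,v),h[v,u],end=' ')
print()
def f(n,lo,hi,box,zs):
    b=blob(w,lo,hi,box)
    if b is None: print(n,None); return
    c,e,a=b
    for z in zs:
        P=onz(w,c,z); (x,y),r=cv2.minEnclosingCircle((P[:,:2]*1000).astype(np.float32)); E=cv2.fitEllipse((P[:,:2]*1000).astype(np.float32))
        print(n,z,'minC',round(x,1),round(y,1),round(r,1),'ell',np.round(E[0],1),np.round(E[1],1))
f('patty',(0,60,0),(12,255,100),(240,195,325,275),[.023,.032])
f('crown',(4,140,40),(13,255,255),(255,55,350,150),[.02,.025])
f('heel',(18,60,50),(30,255,255),(20,165,100,240),[.025])
f('plate',(0,0,120),(30,59,255),(0,110,150,275),[.012])
E
python3 m2.py
```

```text
(281, 236) [ 10 172  74] (262, 225) [ 11 174  72] (300, 255) [ 10 160  70] (240, 225) [ 14 126 109] (230, 250) [ 15 117 187] (301, 100) [ 12 180 157] (285, 120) [ 11 186 118] (60, 203) [ 19 101 134] (40, 195) [ 21 101 137] (90, 205) [ 12 139  57] (70, 130) [ 36  10 132] 
patty 0.023 minC 569.9 -129.7 30.1 ell [ 570.3 -129.3] [55.7 56.5]
patty 0.032 minC 566.6 -129.7 29.0 ell [ 567.  -129.3] [53.8 54.5]
crown 0.02 minC 458.2 -112.8 30.7 ell [ 457.8 -112.8] [59.3 60.2]
crown 0.025 minC 458.5 -113.2 30.1 ell [ 458.2 -113.1] [58.2 59. ]
heel 0.025 minC 540.3 -320.6 26.6 ell [ 539.7 -320.4] [50.8 52. ]
plate 0.012 minC 537.2 -316.6 107.5 ell [ 536.7 -314.3] [152.1 180.3]
```

```bash
python3 -m jog '[[0,0,0,-0.027,0.0015,0.03,100],[0,0,0,0,0,0.03,100],[0,0,0,0,0,0.03,100],[0,0,0,0,0,0.02,100],[0,0,0,0,0,0.01,100],[0,0,0,0,0,0,100],[0,0,0,0,0,0,60],[0,0,0,0,0,0,50],[0,0,0,0,0,0,50],[0,0,0,0,0,0,50]]' 30
python3 -m jog '[[0,0,0,0,0,0,50],[0,0,0,0,0,0,50]]'
```

```text
time_s: 5.15
position: [0.5694, -0.1297, 0.0127]
tool_rot: [[-1.0, -0.002, 0.002], [-0.002, 1.0, -0.001], [-0.002, -0.001, -1.0]]
ft_force: [-1.4, -0.7, 6.3]
grip_width: 0.0569
gripper_force: 31.1
time_s: 5.4
position: [0.5694, -0.1297, 0.0127]
tool_rot: [[-1.0, -0.002, 0.002], [-0.002, 1.0, -0.001], [-0.002, -0.001, -1.0]]
ft_force: [-1.3, 0.2, 5.9]
grip_width: 0.0567
gripper_force: 31.1
```

```bash
python3 -m jog '[[0,0,0,0,0,-0.01,50],[0,0,0,0,0,-0.03,50],[0,0,0,0,0,-0.03,50],[0,0,0,0,0,-0.03,50],[0,0,0,-0.006,-0.038,0,50],[0,0,0,-0.006,-0.038,0,50],[0,0,0,-0.006,-0.038,0,50],[0,0,0,-0.006,-0.038,0,50],[0,0,0,-0.006,-0.038,0,50],[0,0,0,0,0,0,50]]'
python3 -m jog '[[0,0,0,0,0,0,50],[0,0,0,0,0,0,50]]'
python3 - <<'E'
from h import *
o=observe(); print(o['time_s'],o['position'])
w=cam('wrist'); cv2.imwrite('pics/w3.png',w['bgr']); print(proj(w,[[.541,-.321,.025],list(o['position'])]))
E
```

```text
time_s: 6.65
position: [0.5991, -0.3218, 0.1115]
tool_rot: [[-1.0, 0.001, 0.001], [0.001, 1.0, -0.001], [-0.001, -0.001, -1.0]]
ft_force: [-0.5, 0.6, -1.0]
grip_width: 0.056
gripper_force: 32.3
time_s: 6.9
position: [0.5995, -0.3183, 0.1117]
tool_rot: [[-1.0, -0.003, -0.0], [-0.003, 1.0, 0.0], [0.0, 0.0, -1.0]]
ft_force: [-0.6, 0.5, -0.2]
grip_width: 0.0566
gripper_force: 32.3
6.9 [ 0.59945223 -0.31826482  0.11172466]
[[274.37625447 135.80021367]
 [277.46789254 260.28018875]]
```

View pics/w3.png

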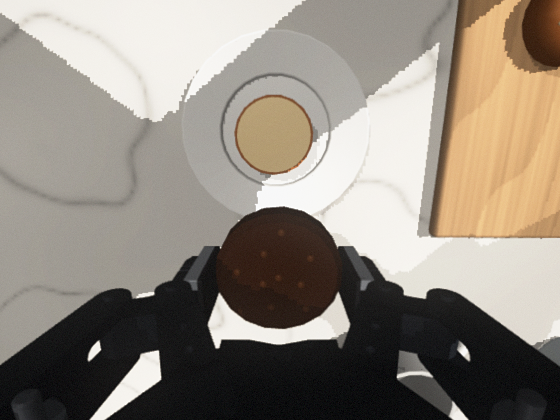

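The held patty is at (279,267), level between the pads, and the heel's top face is at (274,134).

```bash
cat > m3.py <<'E'
from h import *
import sys
w=cam('wrist'); o=observe(); print(o['time_s'],o['position'])
def f(n,lo,hi,box,zs):
    b=blob(w,lo,hi,box)
    if b is None: print(n,None); return
    c,e,a=b
    for z in zs:
        P=onz(w,c,z); (x,y),r=cv2.minEnclosingCircle((P[:,:2]*1000).astype(np.float32)); E=cv2.fitEllipse((P[:,:2]*1000).astype(np.float32))
        print(n,round(z,3),'minC',round(x,1),round(y,1),round(r,1),'ell',np.round(E[0],1),np.round(E[1],1))
E
cat > m4.py <<'E'
from m3 import *
z=o['position'][2]
f('heel',(18,60,50),(30,255,255),(225,85,325,185),[.023,.026])
f('patty',(0,60,0),(13,255,110),(215,200,345,335),[z+.0103,z+.0163])
E
python3 m4.py
python3 - <<'E'
from h import *
w=cam('wrist'); g=cv2.GaussianBlur(cv2.cvtColor(w['bgr'],cv2.COLOR_BGR2GRAY),(3,3),0)
c=cv2.HoughCircles(g,cv2.HOUGH_GRADIENT,1,200,param1=60,param2=15,minRadius=86,maxRadius=98); print(c)
if c is not None: print(onz(w,[c[0,0,:2]],.012))
E
```

```text
7.0 [ 0.59951848 -0.31846701  0.1116697 ]
heel 0.023 minC 540.7 -321.7 26.9 ell [ 540.7 -321.8] [52.6 52.7]
heel 0.026 minC 540.6 -321.7 26.6 ell [ 540.7 -321.7] [51.9 52. ]
patty 0.122 minC 600.3 -318.0 31.1 ell [ 601.2 -318. ] [57.6 59.9]
patty 0.128 minC 597.3 -318.0 29.7 ell [ 598.1 -318. ] [55.  57.2]
[[[276.5 125.5  95.2]]]
[[ 0.53376919 -0.31978615  0.012     ]]
```

```bash
python3 -m jog '[[0,0,0,0.03,-0.0015,0,50],[0,0,0,0.029,-0.0015,0,50],[0,0,0,0,0,0.03,50],[0,0,0,0,0,0.03,50],[0,0,0,0,0,0.016,50],[0,0,0,0,0,0.004,50],[0,0,0,0,0,0,50],[0,0,0,0,0,0,50]]'
python3 - <<'E'
from h import *
o=observe();print(o['position'])
E
```

```text
time_s: 8.05
position: [0.5409, -0.3228, 0.0323]
tool_rot: [[-1.0, -0.002, 0.001], [-0.002, 1.0, -0.001], [-0.001, -0.001, -1.0]]
ft_force: [0.5, 0.5, -0.4]
grip_width: 0.0569
gripper_force: 32.3
[ 0.54085557 -0.32284239  0.0323479 ]
```

```bash
python3 -m jog '[[0,0,0,0,0.001,0.003,50],[0,0,0,0,0,0.002,50],[0,0,0,0,0,0,50]]'
python3 -m jog '[[0,0,0,0,0,0.001,50],[0,0,0,0,0,0,50]]'
python3 -m jog '[[0,0,0,0,0,0.001,50],[0,0,0,0,0,0,50]]'
python3 -m jog '[[0,0,0,0,0,0.001,50],[0,0,0,0,0,0,50]]'
python3 -c "
from h import *
d=cam('side'); cv2.imwrite('pics/d2.png',cv2.resize(d['bgr'][250:350,310:440],None,fx=5,fy=5,interpolation=2))"
```

```text
time_s: 8.43
position: [0.5403, -0.3214, 0.0262]
tool_rot: [[-1.0, -0.002, -0.0], [-0.002, 1.0, 0.0], [0.0, 0.0, -1.0]]
ft_force: [0.3, -0.6, -0.5]
grip_width: 0.0565
gripper_force: 32.3
time_s: 8.68
position: [0.5404, -0.3215, 0.0253]
tool_rot: [[-1.0, -0.002, -0.0], [-0.002, 1.0, 0.0], [0.0, 0.0, -1.0]]
ft_force: [0.1, -0.5, -1.2]
grip_width: 0.0568
gripper_force: 32.3
time_s: 8.93
position: [0.5404, -0.3215, 0.0243]
tool_rot: [[-1.0, -0.002, -0.0], [-0.002, 1.0, 0.0], [0.0, 0.0, -1.0]]
ft_force: [-0.2, -0.4, -0.6]
grip_width: 0.0567
gripper_force: 32.3
time_s: 9.18
position: [0.5404, -0.3215, 0.0232]
tool_rot: [[-1.0, -0.002, -0.0], [-0.002, 1.0, 0.0], [0.0, 0.0, -1.0]]
ft_force: [-0.2, -0.1, -0.8]
grip_width: 0.0568
gripper_force: 32.3
```

View pics/d2.png

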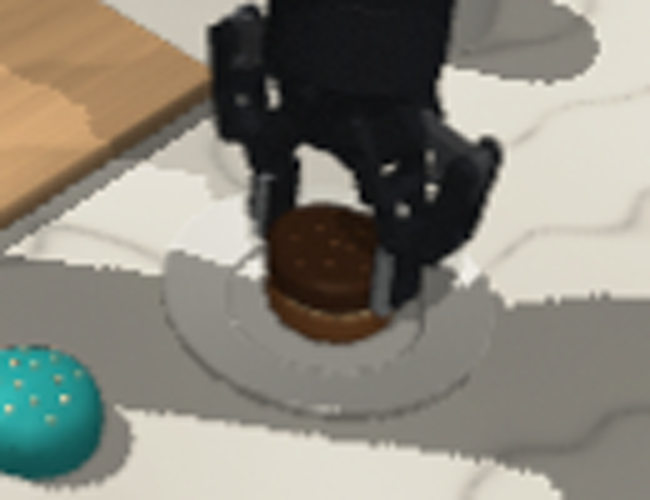

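The patty sits directly above the heel, almost touching it (centre about (325,270) in the crop). I'll keep feeling downwards.

```bash
python3 -m jog '[[0,0,0,0,0,0.001,50],[0,0,0,0,0,0,50]]' | grep -E 'pos|ft'
python3 -m jog '[[0,0,0,0,0,0.001,50],[0,0,0,0,0,0,50]]'| grep -E 'pos|ft'
```

```text
position: [0.5403, -0.3215, 0.0222]
ft_force: [0.0, -1.0, -1.3]
position: [0.5405, -0.3216, 0.0218]
ft_force: [-2.2, 1.4, 3.9]
```

Contact at TCP z of about 0.022. Now I'll release, lift, and move over to the crown.

```bash
python3 -m jog '[[0,0,0,0,0,0,68],[0,0,0,0,0,0,72],[0,0,0,0,0,0,78],[0,0,0,0,0,0,85],[0,0,0,0,0,-0.005,90],[0,0,0,0,0,-0.02,90],[0,0,0,0,0,-0.03,100],[0,0,0,-0.02,0,-0.04,100],[0,0,0,-0.04,0,0,100],[0,0,0,0,0,0,100]]'
cat > m5.py <<'E'
from m3 import *
print(proj(w,[[.5405,-.3215,.042],list(o['position'])]))
f('patty',(0,60,0),(13,255,110),(215,70,335,200),[.032,.042])
f('heel',(14,60,90),(30,255,255),(225,70,325,200),[.026])
cv2.imwrite('pics/w4.png',w['bgr'])
E
python3 m5.py
```

```text
time_s: 10.98
position: [0.602, -0.321, 0.1166]
tool_rot: [[-1.0, -0.004, 0.001], [-0.004, 1.0, -0.001], [-0.001, -0.001, -1.0]]
ft_force: [-0.8, 0.0, -0.4]
grip_width: 0.0853
gripper_force: 0.0
11.025 [ 0.60070482 -0.32100706  0.11607521]
[[277.53612225 131.68759934]
 [277.47483035 257.47036889]]
patty 0.032 minC 539.6 -321.3 29.2 ell [ 539.6 -321.6] [54.6 56.4]
patty 0.042 minC 539.5 -321.3 27.9 ell [ 539.5 -321.6] [52.2 53.9]
heel None
```

```bash
python3 -m jog '[[0,0,0,0.0164,0.0416,0,100],[0,0,0,0.0164,0.0416,0,100],[0,0,0,0.0164,0.0416,0,100],[0,0,0,0.0164,0.0416,0,100],[0,0,0,0.0164,0.0416,0,100],[0,0,0,0,0,0,100],[0,0,0,0,0,0,100]]'|grep pos
cat > m6.py <<'E'
from m3 import *
print(proj(w,[[.458,-.113,.02]]))
f('crown',(3,130,20),(13,255,255),(225,80,330,195),[.02,.025,.03])
E
python3 m6.py
```

```text
position: [0.5179, -0.1143, 0.1165]
11.95 [ 0.51804517 -0.1145701   0.11640754]
[[279.79423185 133.46745464]]
crown 0.02 minC 458.9 -113.4 30.8 ell [ 458.8 -113.2] [60.  60.3]
crown 0.025 minC 458.8 -113.4 30.2 ell [ 458.6 -113.2] [58.8 59.1]
crown 0.03 minC 458.6 -113.4 29.5 ell [ 458.5 -113.3] [57.5 57.8]
```

```bash
python3 -m jog '[[0,0,0,0.03,0.001,0,100],[0,0,0,0.0292,0,0.012,100],[0,0,0,0,0,0.03,100],[0,0,0,0,0,0.03,100],[0,0,0,0,0,0.02,100],[0,0,0,0,0,0.01,100],[0,0,0,0,0,0,100],[0,0,0,0,0,0,65],[0,0,0,0,0,0,50],[0,0,0,0,0,0,50]]' 25
python3 -m jog '[[0,0,0,0,0,0,50],[0,0,0,0,0,0,50]]'
```

```text
time_s: 13.2
position: [0.4592, -0.113, 0.0154]
tool_rot: [[-1.0, -0.002, 0.002], [-0.002, 1.0, -0.001], [-0.002, -0.001, -1.0]]
ft_force: [-1.0, -1.0, 7.3]
grip_width: 0.0582
gripper_force: 25.6
time_s: 13.45
position: [0.4592, -0.113, 0.0154]
tool_rot: [[-1.0, -0.002, 0.002], [-0.002, 1.0, -0.001], [-0.002, -0.001, -1.0]]
ft_force: [-0.8, -0.4, 6.8]
grip_width: 0.0579
gripper_force: 25.6
```

```bash
python3 -m jog '[[0,0,0,0,0,-0.01,50],[0,0,0,0,0,-0.03,50],[0,0,0,0,0,-0.035,50],[0,0,0,0,0,-0.035,50],[0,0,0,-0.0282,-0.0416,0,50],[0,0,0,-0.0282,-0.0416,0,50],[0,0,0,-0.0282,-0.0416,0,50],[0,0,0,-0.0282,-0.0416,0,50],[0,0,0,-0.0282,-0.0416,0,50],[0,0,0,0,0,0,50]]' | grep grip
python3 -m jog '[[0,0,0,0,0,0,50],[0,0,0,0,0,0,50]]'
cat > m7.py <<'E'
from m3 import *
z=o['position'][2]
f('patty',(0,60,0),(13,255,110),(215,70,335,195),[.032,.041])
f('crown',(3,130,20),(14,255,255),(215,197,345,345),[z+.006,z+.011])
cv2.imwrite('pics/w5.png',w['bgr'])
E
python3 m7.py
```

```text
grip_width: 0.0585
gripper_force: 27.3
time_s: 14.95
position: [0.5999, -0.3194, 0.125]
tool_rot: [[-1.0, -0.003, 0.0], [-0.003, 1.0, 0.0], [-0.0, 0.0, -1.0]]
ft_force: [-0.1, 0.4, -0.6]
grip_width: 0.0581
gripper_force: 27.3
15.0 [ 0.59996606 -0.31944723  0.12499407]
patty 0.032 minC 539.8 -321.2 29.2 ell [ 539.5 -321.7] [56.3 57.1]
patty 0.041 minC 539.5 -321.2 28.1 ell [ 539.3 -321.6] [54.2 54.9]
crown 0.131 minC 602.2 -319.2 33.0 ell [ 603.5 -319.7] [59.3 63.5]
crown 0.136 minC 599.7 -319.2 31.8 ell [ 600.9 -319.7] [57.1 61.2]
```

View pics/w5.png

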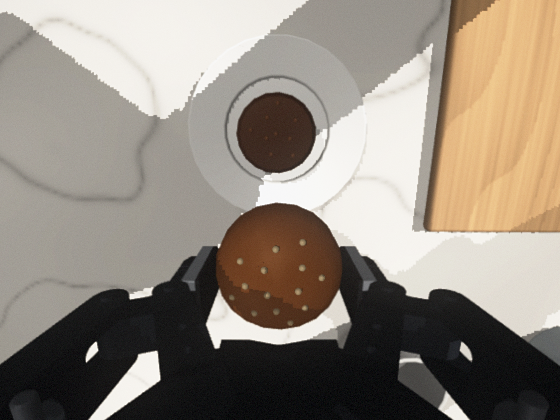

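The crown is held at (279,267), upright with its dome up. The patty lies at (276,132), flat and concentric with the plate's well. Lowering now.

```bash
python3 -m jog '[[0,0,0,0.03,-0.001,0,50],[0,0,0,0.0302,-0.001,0,50],[0,0,0,0,0,0.03,50],[0,0,0,0,0,0.03,50],[0,0,0,0,0,0.013,50],[0,0,0,0,0,0.003,50],[0,0,0,0,0,0,50],[0,0,0,0,0,0,50]]'|grep -E 'pos|ft'
python3 -m jog '[[0,0,0,0,0,0.001,50],[0,0,0,0,0,0,50]]'|grep -E 'pos|ft'
```

```text
position: [0.5404, -0.3228, 0.0493]
ft_force: [-0.5, 0.5, 0.1]
position: [0.54, -0.3225, 0.0475]
ft_force: [-0.2, -0.2, -1.0]
```

```bash
python3 -m jog '[[0,0,0,0,0.001,0.002,50],[0,0,0,0,0,0,50]]'|grep -E 'pos|ft'
for i in 1 ; do python3 -m jog '[[0,0,0,0,0,0.001,50],[0,0,0,0,0,0,50]]'|grep -E 'pos|ft'; python3 -m jog '[[0,0,0,0,0,0.001,50],[0,0,0,0,0,0,50]]'|grep -E 'pos|ft'; done
```

```text
position: [0.5399, -0.3214, 0.0451]
ft_force: [0.3, 1.3, -0.2]
position: [0.54, -0.3215, 0.0442]
ft_force: [0.1, 0.2, -0.5]
position: [0.54, -0.3215, 0.0432]
ft_force: [-0.2, -0.6, -0.5]
```

```bash
python3 -m jog '[[0,0,0,0,0,0.001,50],[0,0,0,0,0,0,50]]'|grep -E 'pos|ft'
python3 -m jog '[[0,0,0,0,0,0.0007,50],[0,0,0,0,0,0,50]]'|grep -E 'pos|ft'
```

```text
position: [0.54, -0.3216, 0.0425]
ft_force: [-1.3, -0.2, 1.8]
position: [0.54, -0.3216, 0.0424]
ft_force: [-2.3, 1.4, 6.5]
```

```bash
python3 -m jog '[[0,0,0,0,0,0,70],[0,0,0,0,0,0,74],[0,0,0,0,0,0,80],[0,0,0,0,0,0,88],[0,0,0,0,0,-0.005,95],[0,0,0,0,0,-0.02,100],[0,0,0,0,0,-0.03,100],[0,0,0,-0.02,0,-0.04,100],[0,0,0,-0.04,0,0,100],[0,0,0,0,0,0,100]]'|grep pos
cat > m8.py <<'E'
from m3 import *
f('crown',(3,100,20),(14,255,255),(215,60,340,200),[.048,.055])
d=cam('side')
a=np.hstack([cv2.resize(w['bgr'][50:200,180:380],(400,300)),cv2.resize(d['bgr'][260:350,315:435],(400,300))]); cv2.imwrite('pics/w6.png',a)
E
python3 m8.py
```

```text
position: [0.6016, -0.321, 0.1368]
18.8 [ 0.60030331 -0.32103867  0.13632757]
crown 0.048 minC 539.5 -321.3 30.2 ell [ 539.5 -321.4] [59.2 59.5]
crown 0.055 minC 539.4 -321.3 29.3 ell [ 539.4 -321.3] [57.4 57.7]
```

View pics/w6.png

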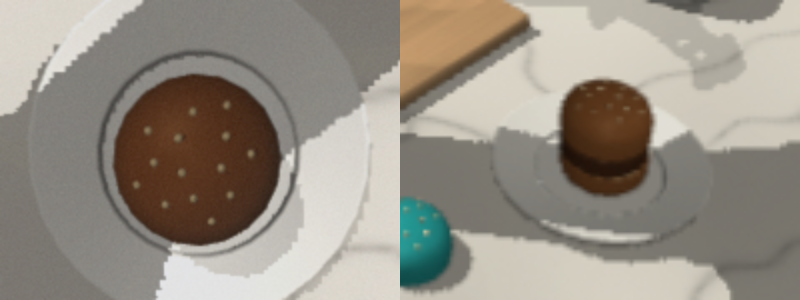

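The roll stands straight: crown centred on the stack and the well, all three layers flat, plate where it was. Next is the lid: rise, cross over, and align to the case yaw.

```bash
python3 -m jog '[[0,0,0,0,0,-0.04,100],[0,0,0,0,0,-0.04,100],[0,0,0,0,0,-0.035,100],[0,0,0,0.005,0.044,0,100],[0,0,0,0.005,0.044,0,100],[0,0,0,0.005,0.044,0,100],[0,0,0,0.005,0.044,0,100],[0,0,0,0.005,0.044,0,100],[0,0,0,0.005,0.044,0,100],[0,0,0,0.005,0.044,0,100]]'|grep pos
python3 -m jog '[[0,0,0,0.005,0.044,0,100],[0,0,0,0.005,0.044,0,100],[0,0,0,0.005,0.044,0,100],[0,0,0,0.005,0.044,0,100],[0,0,0,0.005,0.044,0,100],[0,0,-0.081,0,0,0,100],[0,0,-0.081,0,0,0,100],[0,0,0,0,0,0,100],[0,0,0,0,0,0,100]]'
cat > m9.py <<'E'
from m3 import *
cv2.imwrite('pics/w7.png',w['bgr'])
print(proj(w,[[.498,.206,.119],[.529,.212,.128]]))
f('knob',(0,80,20),(12,255,255),(200,40,340,250),[.119])
E
python3 m9.py
```

```text
position: [0.5631, -0.0125, 0.2516]
time_s: 21.22
position: [0.5386, 0.206, 0.2517]
tool_rot: [[-0.987, -0.161, -0.0], [-0.161, 0.987, -0.0], [0.0, -0.0, -1.0]]
ft_force: [0.1, 0.5, 0.9]
grip_width: 0.0855
gripper_force: 0.0
21.275 [0.53866559 0.20607346 0.25164564]
[[285.33699148 155.3139495 ]
 [286.39002754 192.23591369]]
knob 0.119 minC 536.1 197.7 66.6 ell [525.7 197.9] [ 74.9 126.8]
```

View pics/w7.png

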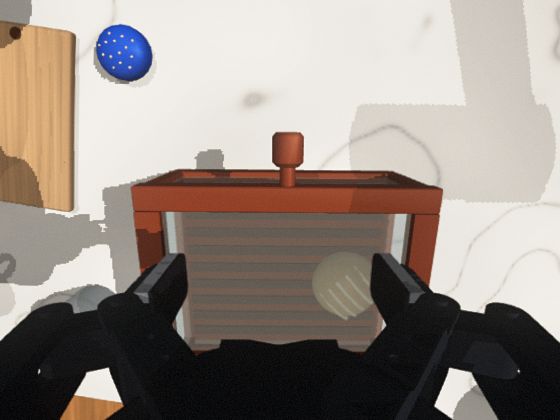

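The knob spans (273–303, 132–167), centre (288,150). The lid's top front edge runs along row 187–188 from (133,188) to (442,188), so the yaw is matched.

Run:
```python
from m3 import *
k=onz(w,[(288,149.5)],.122)[0]; c=onz(w,[(133,187.5),(442,187.5)],.128); m=c.mean(0); v=c[1]-c[0]
print(k,c,m,np.degrees(np.arctan2(-v[0],v[1])),np.linalg.norm(v))
R=np.array(o['tool_rot']); p=np.array(o['position']); print('tool delta knob',R.T@(k-p), 'front-mid',R.T@(m-p))
```

```text
21.325 [0.53872839 0.20616413 0.2516479 ]
[0.49248134 0.20740968 0.122     ] [[0.54679757 0.0767967  0.128     ]
 [0.50226477 0.34813266 0.128     ]] [0.52453117 0.21246468 0.128     ] 9.320530475484219 0.2749661326450353
tool delta knob [0.04542126 0.00872603 0.12965217] front-mid [0.01297646 0.00852019 0.12364902]
```

```bash
python3 -m jog '[[0,0,0,0.0438,0.0087,0.0,100],[0,0,0,0,0,0.04,100],[0,0,0,0,0,0.04,80],[0,0,0,0,0,0.04,70],[0,0,0,0,0,0.025,60],[0,0,0,0,0,0.008,55],[0,0,0,0,0,0,50],[0,0,0,0,0,0,50]]'
python3 - <<'E'
from m3 import *
cv2.imwrite('pics/w8.png',w['bgr'][100:420])
E
```

```text
time_s: 22.32
position: [0.4948, 0.208, 0.0997]
tool_rot: [[-0.987, -0.163, 0.002], [-0.163, 0.987, 0.0], [-0.002, 0.0, -1.0]]
ft_force: [1.2, -0.0, -0.2]
grip_width: 0.0425
gripper_force: 0.0
22.375 [0.49471999 0.20796759 0.09968374]
```

View pics/w8.png

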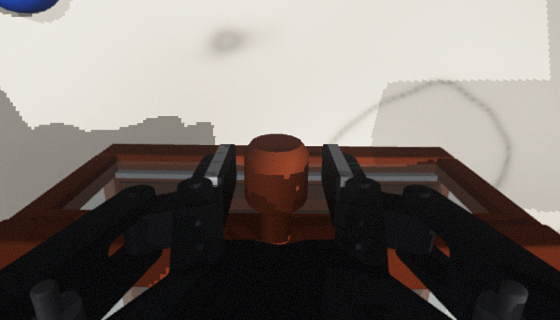

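The knob (276,180 in the crop) lies centred between the pads. Closing, and working out the arc.

```bash
python3 -m jog '[[0,0,0,0,0,0,20],[0,0,0,0,0,0,15],[0,0,0,0,0,0,15],[0,0,0,0,0,0,15],[0,0,0,0,0,0,15]]' 45
python3 - <<'E'
import numpy as np
t=np.radians(np.arange(0,61,3)); K=np.c_[.236*np.cos(t)+.009*np.sin(t), -(.236*np.sin(t)-.009*np.cos(t))]
print(np.round(np.diff(K,axis=0),4).tolist(), K[-1]-K[0], K[10]-K[0])
E
```

```text
time_s: 23.0
position: [0.4947, 0.2068, 0.0997]
tool_rot: [[-0.987, -0.163, 0.002], [-0.163, 0.987, -0.002], [-0.001, -0.002, -1.0]]
ft_force: [-0.7, -7.7, 5.8]
grip_width: 0.0264
gripper_force: 44.1
[[0.0001, -0.0124], [-0.0005, -0.0124], [-0.0011, -0.0123], [-0.0018, -0.0122], [-0.0024, -0.0121], [-0.0031, -0.012], [-0.0037, -0.0118], [-0.0043, -0.0116], [-0.0049, -0.0114], [-0.0055, -0.0111], [-0.0061, -0.0108], [-0.0066, -0.0104], [-0.0071, -0.0101], [-0.0077, -0.0097], [-0.0082, -0.0093], [-0.0086, -0.0088], [-0.0091, -0.0084], [-0.0095, -0.0079], [-0.0099, -0.0074], [-0.0103, -0.0069]] [-0.11020577 -0.208882  ] [-0.027118   -0.11920577]
```

```bash
python3 -m jog '[[0,0,0,0,-0.001,0,15],[0,0,0,0,0,-0.0124,15],[0,0,0,-0.0005,0,-0.0124,15],[0,0,0,-0.0011,0,-0.0123,15],[0,0,0,-0.0018,0,-0.0122,15],[0,0,0,-0.0024,0,-0.0121,15],[0,0,0,0,0,0,15]]'
```

```text
time_s: 23.88
position: [0.5003, 0.2077, 0.1608]
tool_rot: [[-0.987, -0.163, 0.001], [-0.163, 0.987, -0.0], [-0.001, -0.001, -1.0]]
ft_force: [2.4, -3.5, -4.4]
grip_width: 0.0266
gripper_force: 44.7
```

Forces are small. I'll carry on up the arc.

```bash
python3 -m jog '[[0,0,0,-0.0031,0,-0.012,15],[0,0,0,-0.0037,0,-0.0118,15],[0,0,0,-0.0043,0,-0.0116,15],[0,0,0,-0.0049,0,-0.0114,15],[0,0,0,-0.0055,0,-0.0111,15],[0,0,0,-0.0061,0,-0.0108,15],[0,0,0,-0.0066,0,-0.0104,15],[0,0,0,0,0,0,15]]'
```

```text
time_s: 24.88
position: [0.5336, 0.2128, 0.239]
tool_rot: [[-0.987, -0.163, -0.002], [-0.163, 0.987, -0.002], [0.002, -0.001, -1.0]]
ft_force: [0.1, -6.2, -3.4]
grip_width: 0.0264
gripper_force: 46.0
```

```bash
python3 -m jog '[[0,0,0,-0.0071,-0.0005,-0.0101,15],[0,0,0,-0.0077,0,-0.0097,15],[0,0,0,-0.0082,0,-0.0093,15],[0,0,0,-0.0086,0,-0.0088,15],[0,0,0,-0.0091,0,-0.0084,15],[0,0,0,-0.0095,0,-0.0079,15],[0,0,0,-0.0099,0,-0.0074,15],[0,0,0,-0.0103,0,-0.0069,15],[0,0,0,0,0,0,15],[0,0,0,0,0,0,15]]'
python3 - <<'E'
from m3 import *
s=cam('scene'); d=cam('side')
cv2.imwrite('pics/s9.png',np.hstack([cv2.resize(s['bgr'][110:350,260:460],(400,480)),cv2.resize(d['bgr'][80:240,170:330],(400,400))if 0 else cv2.resize(d['bgr'][70:262,170:330],(400,480))]))
E
```

```text
time_s: 26.12
position: [0.6029, 0.2235, 0.307]
tool_rot: [[-0.987, -0.163, -0.003], [-0.163, 0.987, -0.002], [0.003, -0.002, -1.0]]
ft_force: [-1.6, -8.2, -1.9]
grip_width: 0.0265
gripper_force: 47.6
26.175 [0.60289108 0.22354542 0.30703967]
```

View pics/s9.png

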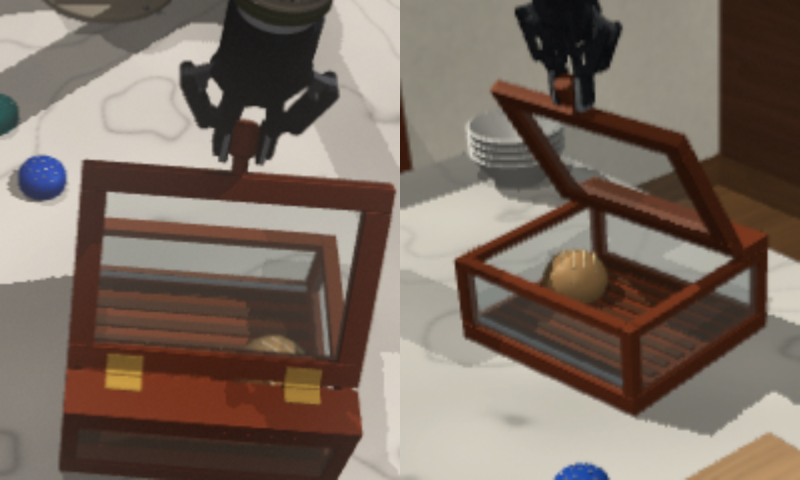

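The lid is up with the knob held. Front corners: scene crop (83,160) and (393,183), side crop (683,135) and (495,82). I'll check the angle by triangulation.

Run:
```python
from m3 import *
s=cam('scene'); d=cam('side')
a,ra=tri(s,(301.5,190.5),d,(283.2,124)); b,rb=tri(s,(456.5,201.5),d,(208,102.8)); m=(a+b)/2; print(a,ra,b,rb,m)
# hinge ends from scene on z=.128 (shut picture)
h=onz(s,[(293.75,293.25),(438,304.25)],.128).mean(0); ex=np.array([.987,.162,0]); v=m-h
print(h,np.degrees(np.arctan2(v[2],-v@ex)),np.hypot(v[2],v@ex))
for k in [(p) for p in ([.4947,.2068,.0997],)]:
    q=np.array(o['position'])-k; c=np.hypot(q@ex,q[2]); print('chord angle',np.degrees(2*np.arcsin(c/2/.23617)), 'dir',np.degrees(2*(90-np.degrees(0)-0)) if 0 else 2*(90-np.degrees(np.arctan2(q[2],q@ex)))+0)
```

```text
26.325 [0.60284955 0.22353019 0.30701903]
[0.64208768 0.08762431 0.30260348] 0.001180423881234112 [0.59734709 0.36064698 0.30196492] 0.00121609813656038 [0.61971738 0.22413565 0.3022842 ]
[0.72641662 0.24148161 0.128     ] 58.18541842866407 0.20509849391989476
chord angle 59.51549297799803 dir 55.66354666568958
```

```bash
python3 -m jog '[[0,0,0,-0.0024,-0.001,-0.0016,15],[0,0,0,0,0,0,15],[0,0,0,0,0,0,15],[0,0,0,0,0,0,15],[0,0,0,0,0,0,15]]'
python3 - <<'E'
from h import *
p=np.array(observe()['position'])-[.4947,.2068,.0997]; ex=np.array([.987,.162,0]); print(np.degrees(2*np.arcsin(np.hypot(p@ex,p[2])/2/.23617)))
s=cam('scene'); b=blob(s,(3,100,20),(14,255,255),(115,175,165,225)); print(b[1]); print(onz(s,[b[1][0]],.045))
E
```

```text
time_s: 27.05
position: [0.6059, 0.224, 0.309]
tool_rot: [[-0.987, -0.164, -0.0], [-0.164, 0.987, 0.0], [0.0, 0.0, -1.0]]
ft_force: [-0.6, -2.5, -4.2]
grip_width: 0.0266
gripper_force: 47.4
60.401666246670445
((136.33314514160156, 198.1763458251953), (21.921661376953125, 24.439546585083008), 80.81427001953125)
[[ 0.53727883 -0.32403802  0.045     ]]
```

The lid is at about 60°, steady and held, and the roll is undisturbed. Handing in.

```bash
python3 -c "
from rig import job
print(job.close_job())"
```

```text
the job is handed in; nothing more can be done
None
```

I handed the job in at about 27 s: the roll stands straight in the middle of its plate, and the gripper is still holding the lid at about 60° (58–60° by my measurements). No verdict came back.

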